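# Close the crock, bring it round to the pointer and hold the turntable

### The job

On the wooden turntable, first press the raised wooden lid of the wide round crock down until it is fully home. Then turn the turntable (the four upright pegs are there to turn it by) until that crock stands at the wooden pointer of the base, centred on it, and finish with the gripper still holding on, keeping the turntable still there. Do not knock over or push aside the dish in the middle or the other things on the table.

Things in the scene. Friction and masses are not known exactly. Their poses are not given: they have to be found in the camera images.
- turntable: wooden turntable with four upright round wooden pegs rigid with it, 16 mm diameter, 130 mm tall. Origin on the turning axis, on the disc's top face (40 mm above the table); z up. Peg axes are 100 mm from the turning axis, at 45, 135, 225, 315 degrees counter-clockwise from this body's x axis; tops 170 mm above the table. Held within the top 40 mm, a peg is clear of everything all round.
- disc_rim (a point): point on the upper edge of the turning disc (290 mm diameter, 17 mm thick, top 40 mm above the table), at 0 degrees. It turns without stops either way, under 1 N at a peg, stays where left. Rigid with it, 100 mm from the axis between the pegs: the wide crock at 180 degrees, slim 46 mm crock with shut lid at 0, 55 mm square tin at 90, low wooden box at 270; these are under 66 mm tall.
- lid_top (a point): centre of the upper face of the wide crock's lid, a flat round wooden lid 64 mm diameter, 8 mm thick, on a cork neck. The crock is white, round, 68 mm diameter, 62 mm tall, 100 mm from the turning axis. The lid slides straight down; home, its upper face is 110 mm above the table, at the start 9 to 14 mm higher.
- lid (a joint): how far the lid has been pushed down, m: 0 = standing 14 mm proud, 0.014 = fully home on the crock's rim. It slides stiffly at about 7 N, stays where it is left and meets a hard stop.
- front (a point): front place: point 100 mm from the turning axis, above the pointer's centre line, 110 mm above the table; the centre of the crock's lid is to come over it. The pointer is a 24 mm wide, 16 mm high pale wooden bar with a pointed end, fixed to the base, sticking out about 60 mm past the disc's edge on the robot's side, up to 30 degrees askew.
- dish: small terracotta dish standing loose on the disc at its centre, 68 mm diameter, 28 mm tall; origin under its centre; it turns with the disc
- mug: white mug, 80 mm diameter, 85 mm tall, standing on the table to the left; origin under its centre
- tin: closed food tin, 74 mm diameter, 60 mm tall, at the back right; origin under its centre
- bowl: white bowl, 130 mm diameter, 50 mm tall, on the table to the left; origin under its centre
- flask: green glass bottle, 64 mm diameter, 170 mm tall, at the back left; origin under its centre
- brick: loose brick 100 x 200 x 60 mm lying on the table to the right; origin under its centre

How it is judged:
By the outcome, as a careful person would: the job done as asked, in the order asked, and still so for the second after the job is handed in, while the arm keeps its last pose, push and grip.
It also fails if it takes over 51 s, if anything falls off the work surface, if the arm or the gripper's body presses on something with over 40 N, if the wrist force passes 120 N, or if a joint passes its speed limit or range.

### The arm

A 6-joint arm with a two-finger parallel gripper is mounted at the origin on the work surface. World frame = base frame: x ahead of the robot, y to its left, z up, the work surface at z = 0. Lengths are in m, angles in degrees, forces in N, time in s.
With the tool pointing down it reaches from about 0.25 to 0.775 m from the base axis. Payload 4 kg.
Tool frame: the origin (TCP) lies where the fingers leave the gripper's body, on its centre line; the fingertips stand 73 mm ahead of it and the grasp point (between the pads) lies 54 mm ahead of it; z points along the fingers, x is the direction in which the jaws open and shut, and the axes are right-handed (so a half turn about z gives the same grasp; the last joint's range is limited). The gripper opens to 85 mm and grips with 20 to 120 N. Pads are 22 mm wide; open, the fingers measure 114 mm over their backs; the gripper's body (76 mm by 85 mm) begins 54 mm behind the grasp point. The pads swing forward as they close: fully open they stand 13 mm farther back than shut.
Start: joints at [-76.496, 4.996, 78.535, -0, 96.463, -5.907], TCP at [0.183, -0.519, 0.304] pointing down, gripper open.
Joint ranges: [-177.83, 177.83], [-43.37, 116.18], [15.69, 146.23], [-61.86, 241.86], [9.47, 152.12], [-147.06, 147.06]. Speed limits (degrees/s): [159.86, 159.86, 180, 180, 180, 180].

### API

Orientations are given as [roll, pitch, yaw] about the fixed x, y, z axes, in that order (R = Rz(yaw) Ry(pitch) Rx(roll)).
In Python, from rig import monitor, viewer, workorder, recognise gives the robot as it stands.
- The arm moves only by the tool play_rows, never from a script. Its arguments are lists of equal length, an entry for each row: "rot": the turn, a rotation vector about the tool's x, y, z in degrees, a list of three; "dp": the shift along the tool's x, y, z in cm, a list of three; "grip": the opening, from 0 (shut) to 1 (fully open). A call has 1 to 5 rows; each row shifts and turns the commanded pose from where the row before left it, along the tool's axes as they then stand; what a row does not reach is not made up. A row lasts 1/12 s, in which the tool goes at most 41.7 mm and 7.16 degrees, less where a joint would pass 70% of its speed; a pose out of reach is approached as far as the arm can. A call is refused whole if a number of a shift passes 4.17 or a number of a turn 7.16, either way. A call with a gripper value outside its range is refused whole. The fingers move at their own pace and stop on an object; "newtons" is the grip in N (left out, the last holds). Time passes only in rows, so rows that do not move let the fingers close. It gives the time, the measured TCP pose, the force and the opening at its end, in the units of the state.
- monitor.get_obs(): the state, without advancing time (a new reading comes with each control period).
- viewer.capture(name): name is "scene" or "top" or "wrist"; returns (picture, depth): 384x512x3 uint8, blue, green, red; 384x512 float32, m along the optical axis (not along the pixel's ray), 0 where there is no reading.
- viewer.calibration(name): a dict with "mtx" (3x3 intrinsics, pixels), "D" ([k1, k2, p1, p2, k3] as OpenCV has them; the pictures are not rectified), "world_from_camera" (4x4, takes a point from camera to world coordinates); the wrist camera has in their place "hand_eye" (4x4, takes a point from camera to tool coordinates, whose origin is the TCP and whose axes are the tool frame's). Camera axes: x right, y down, z forward; pixel columns grow to the right and rows downward; lengths in m; the calibration is good to about 2 mm. A picture is of the moment at which its call begins: read the wrist's pose just before it. calibration takes no time and is no camera call.
- workorder.hand_in(): hands the job in, once; it reports no verdict.
Trained networks look in the newest picture that a camera, given by its name, has taken for a name from the list of things; names that differ only in an ending like _2 or _b are one class to them, and where a whole thing is asked for, a point or a joint stands for the part that bears it (a point fixed in the world has none). Each returns a list of dicts, best first, with "confidence" (0 to 1); they miss things now and then, are a little off and sometimes report something else, mostly with a low value. They report only what shows in the picture. A call takes as long as a camera call.
- recognise(camera, name): "point" ([column, row] in pixels, amid what is visible of it).
The state is a dict: "time": time; "q": joint angles; "dq": joint speeds; "tau": joint torques, N m; "position": TCP position; "tool_rot": TCP orientation; "ft_force": force on the tool from outside, world axes, zero at the start; "wrist_torque": the same for the moment, N m; "width": finger opening in m.
Only numpy, scipy, OpenCV 4.12 (cv2) and the standard library are available. Lean on these libraries where they do the work, as an engineer would, in place of code of your own. Each camera call takes 0.05 s, during which the arm holds its last target.

## Working session

There is one attempt and no reset: what is moved stays moved. The work goes in short steps, Python scripts to look and compute and a tool call to move; the robot and the scene stay as the last step left them, time stands still between calls to the robot, and variables do not carry over. Pictures are saved under pics/ and viewed, and the job is handed in when it is done.

Besides the shell and the picture viewer there is one more tool, called as a command line: name --argument value ..., lists and objects as JSON in quotes. play_rows: Moves the arm, as the interface text tells. Its arguments: {"type":"object","properties":{"rot":{"type":"array"},"dp":{"type":"array"},"grip":{"type":"array"},"newtons":{"type":"number"}},"required":["rot","dp","grip"]}

```bash
ls; mkdir -p pics
cat > h.py <<'E'
import numpy as np, cv2, json
from rig import monitor, viewer, workorder, recognise
from scipy.spatial.transform import Rotation as R
def wfc(name):
    c=viewer.calibration(name)
    if name=='wrist':
        o=monitor.get_obs(); T=np.eye(4); T[:3,:3]=R.from_euler('xyz',o['tool_rot'],degrees=True).as_matrix(); T[:3,3]=o['position']
        return c, T@np.array(c['hand_eye'])
    return c, np.array(c['world_from_camera'])
def ray(c,T,p):
    u=cv2.undistortPoints(np.array([[p]],float),np.array(c['mtx']),np.array(c['D']))[0,0]
    return T[:3,3], T[:3,:3]@np.array([u[0],u[1],1.])
def atz(c,T,p,z):
    o,d=ray(c,T,p); return o+d*(z-o[2])/d[2]
def atd(c,T,p,dep):
    o,d=ray(c,T,p); return o+d*dep
def cloud(c,T,dep):
    v,u=np.mgrid[0:384,0:512]
    un=cv2.undistortPoints(np.stack([u.ravel(),v.ravel()],1).astype(float)[:,None],np.array(c['mtx']),np.array(c['D']))[:,0]
    P=np.c_[un,np.ones(len(un))]*dep.ravel()[:,None]
    W=P@T[:3,:3].T+T[:3,3]; W[dep.ravel()==0]=np.nan
    return W.reshape(384,512,3)
def proj(c,T,P):
    Ti=np.linalg.inv(T); r,_=cv2.Rodrigues(Ti[:3,:3])
    return cv2.projectPoints(np.array(P,float).reshape(-1,3),r,Ti[:3,3],np.array(c['mtx']),np.array(c['D']))[0][:,0]
E
python3 - <<'E'
from h import *
print(monitor.get_obs())
for n in ['scene','top']:
    c,T=wfc(n); p,d=viewer.capture(n); cv2.imwrite(f'pics/{n}0.png',p); np.save(f'{n}0.npy',d); print(n,T.round(3).tolist())
    for t in ['lid_top','disc_rim','dish','turntable','front','lid','mug','brick']:
        r=recognise(n,t)
        for q in r[:2]:
            px=q['point']; dd=d[int(px[1]),int(px[0])]; print(t,q['confidence'],np.round(px,1),atd(c,T,px,dd).round(3))
E
```

```text
pics
{'time': 0.0, 'q': array([-7.64960246e+01,  5.04028595e+00,  7.86268967e+01,  4.47957199e-04,
        9.64633640e+01, -5.90488492e+00]), 'dq': array([ 0.00941103,  0.04224433,  0.06456993, -0.17395013,  0.01839486,
       -0.15672665]), 'tau': array([ 6.06771823e-05, -3.51873350e+01, -3.13270032e+01, -3.05720505e-04,
        1.07255767e-02, -7.07870583e-06]), 'position': array([ 0.18270572, -0.5183982 ,  0.30270867]), 'tool_rot': array([-1.79986127e+02,  1.29808157e-01, -7.05910741e+01]), 'ft_force': array([0.01243483, 0.27121566, 0.02932429]), 'wrist_torque': array([ 0.03196926, -0.00299354,  0.00080332]), 'width': 0.08555422582077755}
scene [[0.086, 0.708, -0.701, 1.35], [0.996, -0.046, 0.075, -0.105], [0.02, -0.705, -0.709, 0.928], [0.0, 0.0, 0.0, 1.0]]
lid_top 0.53 [291.9 169.7] [0.479 0.076 0.123]
lid_top 0.3 [273.5 210.7] [0.584 0.014 0.069]
turntable 0.97 [272. 212.] [0.577 0.011 0.056]
front 0.6 [275.1 211.5] [0.579 0.019 0.06 ]
lid 0.53 [290.4 171.8] [0.484 0.071 0.12 ]
mug 0.67 [293.4 171. ] [0.487 0.079 0.125]
mug 0.62 [389.5 159.2] [0.405 0.4   0.082]
brick 0.81 [121.1 201. ] [ 0.513 -0.416  0.063]
top [[0.029, -0.994, 0.102, 0.394], [-1.0, -0.028, 0.009, -0.015], [-0.006, -0.102, -0.995, 1.588], [0.0, 0.0, 0.0, 1.0]]
lid_top 0.58 [239.1 203.1] [0.471 0.071 0.126]
disc_rim 0.9 [269.4 184.6] [ 0.536 -0.02   0.064]
turntable 0.87 [250.4 176.8] [0.562 0.043 0.039]
front 0.7 [255.5 189.1] [0.521 0.024 0.066]
front 0.31 [156.9 138.2] [0.665 0.333 0.131]
lid 0.68 [259.6 178.7] [0.556 0.012 0.048]
lid 0.55 [237.7 204.8] [0.466 0.075 0.123]
mug 0.57 [127.9 230.2] [0.376 0.446 0.005]
brick 0.89 [397.3 209.2] [ 0.469 -0.431  0.064]
```

View pics/scene0.png

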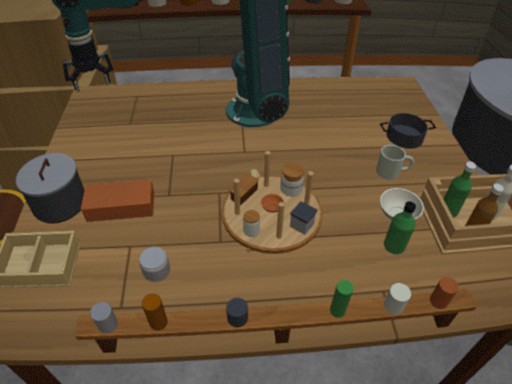

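View pics/top0.png

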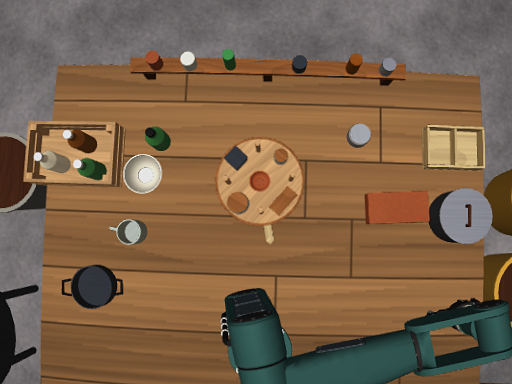

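Run:
```python
from h import *
for n in ['scene','top']:
    p=cv2.imread(f'pics/{n}0.png')
    a=p[120:290,190:360] if n=='scene' else p[130:260,200:330]
    cv2.imwrite(f'pics/{n}0z.png',cv2.resize(a,None,fx=600/a.shape[0],fy=600/a.shape[0],interpolation=cv2.INTER_CUBIC))
```

```text
(no output)
```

View pics/scene0z.png

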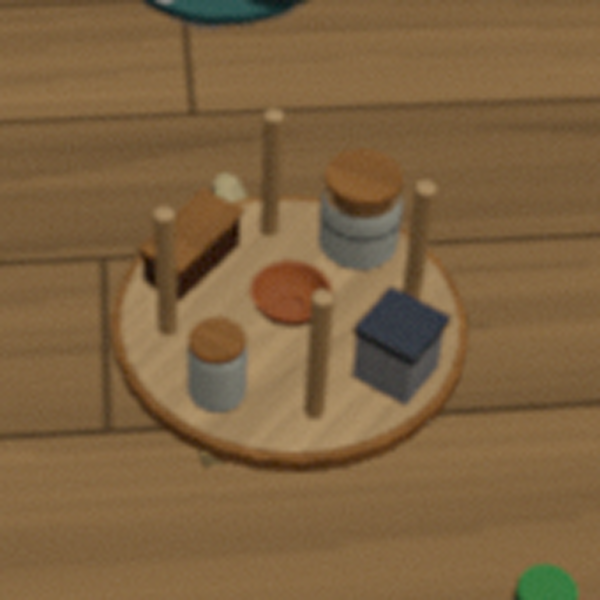

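View pics/top0z.png

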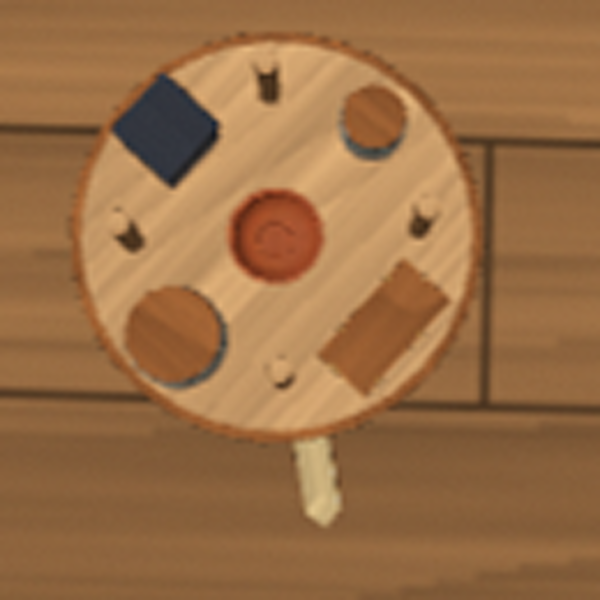

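The scene view shows the wide crock nearest the robot's left, with its lid at about (292,170). The top view shows the lid at (238,203), the pointer tip at about (270,243) and the dish at (260,181). Next I'll measure geometry from depth and both views.

```bash
cat > m.py <<'E'
from h import *
from scipy.optimize import least_squares
import sys
def fitc(P,r=None):
    f=lambda x: np.hypot(P[:,0]-x[0],P[:,1]-x[1])-(r or x[2])
    s=least_squares(f,[P[:,0].mean(),P[:,1].mean(),.1][:2 if r else 3],loss='soft_l1',f_scale=.002); return s.x, np.sqrt(np.mean(s.fun**2))
if __name__=='__main__':
  k=sys.argv[1]
  for n in ['scene','top']:
    c,T=wfc(n); p=cv2.imread(f'pics/{n}{k}.png'); W=cloud(c,T,np.load(f'{n}{k}.npy'))
    x,y,z=W[...,0],W[...,1],W[...,2]
    near=np.hypot(x-.56,y-.015)<.2
    d=near&(abs(z-.04)<.008); print(n,'disc z',np.median(z[d]))
    # rim via convex hull of disc pts
    m=d.astype(np.uint8); h=cv2.convexHull(np.argwhere(m)[:,::-1].astype(np.int32))[:,0]
    P=np.array([atz(c,T,q,.04) for q in h]); print(' rim fit',*fitc(P[:,:2]))
    C=fitc(P[:,:2])[0]
    l=near&(z>.1)&(z<.135)&(np.hypot(x-.472,y-.074)<.045)
    print(' lid', np.nanmedian(z[l]), fitc(W[cv2.morphologyEx((l).astype(np.uint8),cv2.MORPH_GRADIENT).astype(bool)&l][:,:2],.031), W[l].mean(0),l.sum())
    t=near&(z>.15)&(z<.18)
    nn,lab,st,ce=cv2.connectedComponentsWithStats(t.astype(np.uint8))
    for i in range(1,nn): print('  peg',ce[i].round(1),st[i,4],atz(c,T,ce[i],.168).round(3),np.nanmax(z[lab==i]))
    r=np.hypot(x-C[0],y-C[1]); g=(r>.15)&(r<.23)&(z>.008)&(z<.022)&(x<.5)&near
    r=np.hypot(x-C[0],y-C[1]); g=(r>.148)&(r<.225)&(z>.008)&(z<.024)&(x<.5)
    print(' pointer',g.sum(), W[g].mean(0), np.nanmedian(z[g]))
    print('  axis lid deg',np.degrees(np.arctan2(.074-C[1],.472-C[0])),'ptr deg',np.degrees(np.arctan2(W[g].mean(0)[1]-C[1],W[g].mean(0)[0]-C[0])))
E
python3 m.py 0
```

```text
scene disc z 0.04036408254740953
 rim fit [0.5566401  0.01204674 0.14532017] 0.0011421861595843923Traceback (most recent call last):
  File "m.py", line 19, in <module>
    print(' lid', np.nanmedian(z[l]), fitc(W[cv2.morphologyEx((l).astype(np.uint8),cv2.MORPH_GRADIENT).astype(bool)&l][:,:2],.031), W[l].mean(0),l.sum())
                                             ~~~~~~~~~~~~~~~~^^^^^^^^^^^^^^^^^^^^^^^^^^^^^^^^^^^^^^^^^
cv2.error: OpenCV(4.12.0) :-1: error: (-5:Bad argument) in function 'morphologyEx'
> Overload resolution failed:
>  - morphologyEx() missing required argument 'kernel' (pos 3)
>  - morphologyEx() missing required argument 'kernel' (pos 3)
```

```bash
sed -i 's/cv2.MORPH_GRADIENT)/cv2.MORPH_GRADIENT,np.ones((3,3),np.uint8))/' m.py
python3 m.py 0
```

```text
scene disc z 0.04036408254740953
 rim fit [0.5566401  0.01204674 0.14532017] 0.0011421861595843923
 lid 0.12278109825765993 (array([0.47411516, 0.07765409]), np.float64(0.0038193743481901472)) [0.48191849 0.07664514 0.12005373] 347
  peg [266.7 154.9] 47 [0.462 0.003 0.168] 0.17314841729244512
  peg [309.8 175.3] 49 [0.553 0.11  0.168] 0.17212893175954636
  peg [235.6 182.5] 50 [ 0.567 -0.088  0.168] 0.172815327074194
  peg [280.5 206.4] 55 [0.659 0.019 0.168] 0.17362328630164947
 pointer 53 [ 0.3691023  -0.02401973  0.01567958] 0.015782678410110607
  axis lid deg 143.79732560094382 ptr deg -169.11402758099456
top disc z 0.04120079540094479
 rim fit [0.55042931 0.01318595 0.14321347] 0.0006206893849150414
 lid 0.12360422665085546 (array([0.47458964, 0.07678068]), np.float64(0.002351241825722662)) [0.47408067 0.07645762 0.1233593 ] 347
  peg [257.9 143.3] 26 [0.65  0.019 0.168] 0.17665336200452453
  peg [291.8 175. ] 23 [ 0.557 -0.085  0.168] 0.17735004979322566
  peg [225.8 178.2] 26 [0.542 0.11  0.168] 0.17880375762279677
  peg [260.8 210. ] 23 [0.451 0.004 0.168] 0.17493354928086569
 pointer 173 [ 0.39223454 -0.00592636  0.01361168] 0.013502278578271243
  axis lid deg 142.21001936565168 ptr deg -173.1111943189893
```

play_rows --rot '[[0,0,0],[0,0,0],[0,0,0],[0,0,0],[0,0,0]]' --dp '[[-2.7,-2.7,0],[-2.7,-2.7,0],[-2.7,-2.7,0],[-2.7,-2.7,0],[-2.7,-2.7,0]]' --grip '[0,0,0,0,0]' --newtons 40

```text
time: 1.32
position: [0.2656, -0.345, 0.3039]
tool_rot: [-180.0, -0.0, -70.6]
ft_force: [0.5, -0.6, 1.2]
width: 0.0253
```

```bash
python3 -c "
from h import *
print(np.array(viewer.calibration('wrist')['hand_eye']).round(3), viewer.calibration('wrist')['mtx'])"
```

```text
[[ 1.     0.002 -0.    -0.   ]
 [-0.002  0.947  0.321 -0.083]
 [ 0.001 -0.321  0.947 -0.069]
 [ 0.     0.     0.     1.   ]] [[324.15005755   0.         254.05547348]
 [  0.         324.15005755 188.32728364]
 [  0.           0.           1.        ]]
```

play_rows --rot '[[0,0,0],[0,0,0],[0,0,0],[0,0,0],[0,0,0]]' --dp '[[-2.7,-2.7,0],[-2.7,-2.7,0],[-2.7,-2.7,0],[-2.7,-2.7,0],[-2.7,-2.7,0]]' --grip '[0,0,0,0,0]'

```text
time: 1.73
position: [0.348, -0.1726, 0.3043]
tool_rot: [-180.0, -0.1, -70.6]
ft_force: [1.6, -0.9, 0.9]
width: -0.0004
```

play_rows --rot '[[0,0,0],[0,0,0],[0,0,0],[0,0,0],[0,0,0]]' --dp '[[-2.2,-2.2,0],[-2.2,-2.2,0],[-2.0,-2.0,0],[0,0,0],[0,0,0]]' --grip '[0,0,0,0,0]'

```text
time: 2.15
position: [0.387, -0.0917, 0.304]
tool_rot: [180.0, -0.0, -70.4]
ft_force: [-0.6, -1.6, -0.3]
width: 0.0001
```

```bash
cat > w.py <<'E'
from m import *
k=sys.argv[1]
n='wrist'; c,T=wfc(n); p,d=viewer.capture(n); cv2.imwrite(f'pics/w{k}.png',p); np.save(f'w{k}.npy',d); np.save(f'wT{k}.npy',T)
o=monitor.get_obs(); print(o['position'],o['tool_rot'],o['ft_force'])
for t in ['lid_top','dish','turntable']:
    for q in recognise(n,t)[:2]:
        px=q['point']; dd=d[int(px[1]),int(px[0])]; print(t,q['confidence'],np.round(px,1),atd(c,T,px,dd).round(3))
E
python3 w.py 1
```

```text
[ 0.3867398  -0.09262084  0.3039593 ] [ 1.79972810e+02 -4.28870516e-02 -7.05085687e+01] [0.19197106 1.02524726 0.16113021]
lid_top 0.78 [68.3 13.8] [0.462 0.073 0.122]
dish 0.52 [69.3 13.2] [0.463 0.072 0.124]
turntable 0.91 [201.1  40.6] [ 0.481 -0.005  0.039]
```

View pics/w1.png

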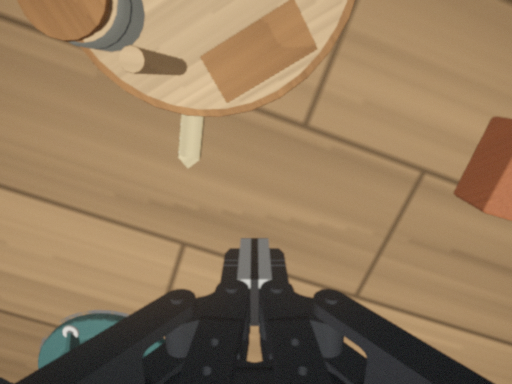

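```bash
cat > ptr.py <<'E'
from m import *
k,u0,u1,v0,v1=sys.argv[1],*map(int,sys.argv[2:6])
c,_=wfc('wrist'); T=np.load(f'wT{k}.npy'); p=cv2.imread(f'pics/w{k}.png')
hsv=cv2.cvtColor(p,cv2.COLOR_BGR2HSV)
print(hsv[140,190],hsv[140,150],hsv[80,240] )
W=cloud(c,T,np.load(f'w{k}.npy')); m=np.zeros((384,512),np.uint8); m[v0:v1,u0:u1]=1
m&=((W[...,2]>.009)&(W[...,2]<.024)).astype(np.uint8)
q=np.argwhere(m)[:,::-1]; print(len(q), q.min(0),q.max(0), np.median(W[m>0][:,2]))
P=np.array([atz(c,T,a,.016) for a in q])[:,:2]
(cx,cy),(w,h),a=cv2.minAreaRect((P*1000).astype(np.float32)); print('rect mm',cx,cy,w,h,a)
# mid-line per row
rows=sorted(set(q[:,1])); M=[]
for v in rows:
    u=q[q[:,1]==v][:,0]; M.append([atz(c,T,(u.min(),v),.016)[:2],atz(c,T,(u.max(),v),.016)[:2]])
M=np.array(M); mid=M.mean(1); print(np.c_[mid,np.hypot(*(M[:,1]-M[:,0]).T)].round(4)[::4])
vx,vy,x0,y0=cv2.fitLine(mid[np.hypot(*(M[:,1]-M[:,0]).T)>.018].astype(np.float32),cv2.DIST_HUBER,0,.01,.01).ravel()
print('line',x0,y0,vx,vy,np.degrees(np.arctan2(vy,vx))%180, 'offset of axis from line', (0.5555-x0)*vy-(0.012-y0)*vx)
E
python3 ptr.py 1 165 220 100 180
```

```text
[ 22  59 215] [ 16 102 168] [ 16 131 179]
1072 [179 114] [204 168] 0.015297972229080137
rect mm 378.4508972167969 -19.478734970092773 60.371788024902344 24.674034118652344 11.503618240356445
[[ 0.4048 -0.0023  0.    ]
 [ 0.4043 -0.0137  0.0239]
 [ 0.4002 -0.0149  0.024 ]
 [ 0.3959 -0.0156  0.023 ]
 [ 0.3917 -0.0168  0.0231]
 [ 0.3873 -0.0175  0.0243]
 [ 0.383  -0.0188  0.0244]
 [ 0.3785 -0.0195  0.0234]
 [ 0.374  -0.0202  0.0246]
 [ 0.3694 -0.0209  0.0235]
 [ 0.365  -0.0222  0.0236]
 [ 0.3606 -0.0235  0.0215]
 [ 0.3561 -0.0248  0.0148]
 [ 0.3511 -0.0245  0.0046]]
line 0.38273785 -0.01857462 0.9785505 0.20600721 11.888466 offset of axis from line 0.005671434
```

play_rows --rot '[[0,0,0],[0,0,0],[0,0,0],[0,0,0],[0,0,0]]' --dp '[[-2.7,-2.7,0],[-2.7,-2.7,0],[-2.7,-2.7,0],[-2.7,-2.7,0],[-2.1,-2.9,0]]' --grip '[0,0,0,0,0]'

```text
time: 2.77
position: [0.4734, 0.0751, 0.3042]
tool_rot: [-180.0, -0.0, -70.7]
ft_force: [0.3, -1.1, -0.8]
width: -0.0
```

play_rows --rot '[[0,0,0],[0,0,0],[0,0,0]]' --dp '[[0,0,0],[0,0,0],[0,0,0]]' --grip '[0,0,0]'

```text
time: 3.02
position: [0.473, 0.0732, 0.3036]
tool_rot: [179.9, -0.0, -70.7]
ft_force: [-0.3, -0.1, -0.0]
width: -0.0002
```

```bash
python3 w.py 2
```

```text
[0.47286442 0.07296255 0.30384782] [ 1.79961722e+02 -3.07209099e-02 -7.07197477e+01] [-0.49103511  0.26613628 -0.23315278]
dish 0.59 [339.5 113.1] [0.549 0.01  0.044]
turntable 0.56 [316.5  87. ] [0.563 0.046 0.068]
```

View pics/w2.png

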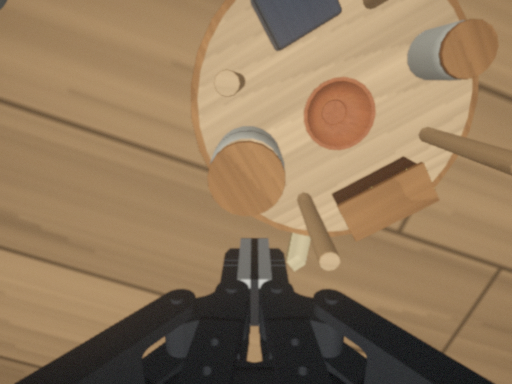

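```bash
cat > disc.py <<'E'
from m import *
k=sys.argv[1]
c,_=wfc('wrist'); T=np.load(f'wT{k}.npy'); D=np.load(f'w{k}.npy')
W=cloud(c,T,D); z=W[...,2]; C0=np.array([.555,.014])
r=np.hypot(W[...,0]-C0[0],W[...,1]-C0[1])
# rim: boundary of z~.04 with neighbours that are table
top=((abs(z-.04)<.008)&(r<.17)).astype(np.uint8); tab=((abs(z)<.008)&(r>.13)).astype(np.uint8)
b=top&cv2.dilate(tab,np.ones((3,3),np.uint8)); q=np.argwhere(b)[:,::-1]
q=q[(q[:,0]>2)&(q[:,0]<509)&(q[:,1]>2)]
P=np.array([atz(c,T,a,.04) for a in q]); print('rim',len(P),'free',fitc(P[:,:2]),'fixed',fitc(P[:,:2],.145), 'disc z',np.median(z[top>0]))
l=(np.hypot(W[...,0]-.474,W[...,1]-.076)<.05) if len(sys.argv)<4 else (np.hypot(W[...,0]-float(sys.argv[2]),W[...,1]-float(sys.argv[3]))<.05)
l&=(z>.1)&(z<.14); zl=np.median(z[l]); l&=abs(z-zl)<.006
ct=max(cv2.findContours(l.astype(np.uint8),cv2.RETR_EXTERNAL,cv2.CHAIN_APPROX_NONE)[0],key=len)[:,0]
P=np.array([atz(c,T,a,zl) for a in ct]); print('lid z',zl,l.sum(),'free',fitc(P[:,:2]),'fixed',fitc(P[:,:2],.032))
t=((z>.162)&(z<.18)&(r<.15)).astype(np.uint8)
nn,lab,st,ce=cv2.connectedComponentsWithStats(t)
for i in range(1,nn):
    if st[i,4]>60: print('peg',ce[i].round(1),st[i,4],atz(c,T,ce[i],.17).round(4),np.median(z[lab==i]))
E
python3 disc.py 2; python3 ptr.py 2 280 315 225 275|tail -8
```

```text
rim 451 free (array([0.55141839, 0.01673997, 0.14233935]), np.float64(0.000512030407807308)) fixed (array([0.55358488, 0.01609329]), np.float64(0.0026448694479345868)) disc z 0.03974204369015477
lid z 0.12260316403887647 4604 free (array([0.47615078, 0.08103163, 0.03131368]), np.float64(0.00027743172157994013)) fixed (array([0.47612431, 0.08102675]), np.float64(0.0007399878063314326))
peg [227.2  82.8] 556 [0.5437 0.1154 0.17  ] 0.16917357937730165
peg [508.1 165.5] 123 [ 0.5562 -0.0726  0.17  ] 0.16518857903433287
peg [327.8 258.8] 411 [0.4537 0.0108 0.17  ] 0.1687985273745759
 [ 0.3857 -0.0169  0.0235]
 [ 0.3801 -0.0178  0.0236]
 [ 0.3744 -0.0188  0.0237]
 [ 0.3687 -0.0197  0.0239]
 [ 0.3632 -0.0213  0.0227]
 [ 0.358  -0.024   0.0165]
 [ 0.3519 -0.0244  0.0051]]
line 0.38063374 -0.017713139 0.97646946 0.21565585 12.454006 offset of axis from line 0.008696951
```

play_rows --rot '[[0,0,0],[0,0,0],[0,0,0],[0,0,0],[0,0,0]]' --dp '[[-0.65,-0.56,2.0],[0,0,2.8],[0,0,2.8],[0,0,1.5],[0,0,0.5]]' --grip '[0,0,0,0,0]'

```text
time: 3.63
position: [0.4743, 0.0815, 0.2046]
tool_rot: [179.7, 0.1, -70.7]
ft_force: [-0.9, -1.0, -0.7]
width: -0.0001
```

play_rows --rot '[[0,0,0],[0,0,0],[0,0,0],[0,0,0]]' --dp '[[0,0,0],[0,0,0],[0,0,0.4],[0,0,0.4]]' --grip '[0,0,0,0]'

```text
time: 3.97
position: [0.4773, 0.0823, 0.2018]
tool_rot: [-179.8, -0.1, -70.6]
ft_force: [0.3, -0.1, 0.5]
width: -0.0004
```

play_rows --rot '[[0,0,0],[0,0,0],[0,0,0],[0,0,0],[0,0,0]]' --dp '[[0,0,0.3],[0,0,0.2],[0,0,0.2],[0,0,0.2],[0,0,0.2]]' --grip '[0,0,0,0,0]'

```text
time: 4.38
position: [0.4768, 0.0828, 0.1907]
tool_rot: [-179.9, -0.0, -70.6]
ft_force: [-1.6, 1.5, 6.8]
width: -0.0
```

play_rows --rot '[[0,0,0],[0,0,0],[0,0,0],[0,0,0]]' --dp '[[0,0,0.2],[0,0,0.2],[0,0,0.1],[0,0,0.1]]' --grip '[0,0,0,0]'

```text
time: 4.72
position: [0.4768, 0.0828, 0.1847]
tool_rot: [-179.9, -0.0, -70.6]
ft_force: [-0.8, 1.1, 5.8]
width: 0.0001
```

play_rows --rot '[[0,0,0],[0,0,0],[0,0,0]]' --dp '[[0,0,0.1],[0,0,0.1],[0,0,0.0]]' --grip '[0,0,0]'

```text
time: 4.97
position: [0.4768, 0.0829, 0.1826]
tool_rot: [-179.9, -0.0, -70.6]
ft_force: [-1.5, 1.1, 5.9]
width: -0.0001
```

play_rows --rot '[[0,0,0],[0,0,0]]' --dp '[[0,0,0.1],[0,0,0.0]]' --grip '[0,0]'

```text
time: 5.13
position: [0.4771, 0.0831, 0.1826]
tool_rot: [-179.8, 0.0, -70.6]
ft_force: [-2.0, 1.6, 9.6]
width: -0.0
```

play_rows --rot '[[0,0,0],[0,0,0]]' --dp '[[0,0,0.1],[0,0,0.0]]' --grip '[0,0]'

```text
time: 5.3
position: [0.4774, 0.0834, 0.1826]
tool_rot: [-179.7, 0.0, -70.6]
ft_force: [-3.5, 2.0, 13.1]
width: -0.0005
```

play_rows --rot '[[0,0,0],[0,0,0]]' --dp '[[0,0,0.1],[0,0,0.0]]' --grip '[0,0]'

```text
time: 5.47
position: [0.4776, 0.0837, 0.1825]
tool_rot: [-179.6, 0.0, -70.6]
ft_force: [-3.1, 2.9, 15.4]
width: -0.0001
```

play_rows --rot '[[0,0,0],[0,0,0],[0,0,0],[0,0,0],[0,0,0]]' --dp '[[0,0,-1.0],[0,0,-2.5],[0,0,-3.0],[0,0,-3.0],[0,0,-2.6]]' --grip '[0,0,0,0,0]'

```text
time: 5.88
position: [0.4763, 0.0824, 0.3009]
tool_rot: [-179.9, -0.0, -70.6]
ft_force: [0.2, 0.3, 0.3]
width: -0.0002
```

play_rows --rot '[[0,0,0],[0,0,0],[0,0,0],[0,0,0],[0,0,0]]' --dp '[[-0.4,-3,0],[-0.4,-3,0],[0,-1.3,0],[0,0,0],[0,0,0]]' --grip '[1,1,1,1,1]'

```text
time: 6.3
position: [0.5425, 0.1143, 0.2981]
tool_rot: [179.9, 0.0, -70.6]
ft_force: [0.1, -0.4, 0.3]
width: 0.0605
```

```bash
python3 w.py 3; python3 disc.py 3
```

```text
[0.54200263 0.11408984 0.29837391] [ 1.79894618e+02 -5.47703754e-04 -7.05832307e+01] [-0.02809488  0.26459157 -0.75409127]
lid_top 0.86 [266.  255.9] [0.48  0.081 0.108]
dish 0.6 [348.7 196.1] [0.542 0.008 0.044]
turntable 0.56 [352.1 161.7] [0.577 0.018 0.039]
rim 672 free (array([0.55215689, 0.01715396, 0.14229539]), np.float64(0.0005784961695770637)) fixed (array([0.54997667, 0.01562489]), np.float64(0.002275183516582882)) disc z 0.03971051336980397
lid z 0.10913370123727056 3448 free (array([0.47831043, 0.08285084, 0.03177224]), np.float64(0.0004946098631196743)) fixed (array([0.47830783, 0.08285118]), np.float64(0.0005456241280355502))
peg [458.4  98.8] 680 [0.6506 0.0248 0.17  ] 0.16874796428473682
peg [254.4 203.8] 467 [0.5474 0.1162 0.17  ] 0.16900276722517196
peg [507.6 273.9] 144 [ 0.5571 -0.0723  0.17  ] 0.16542798189157398
```

View pics/w3.png

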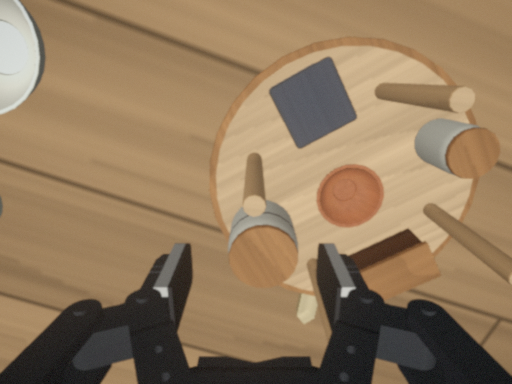

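play_rows --rot '[[0,0,0],[0,0,0],[0,0,0],[0,0,0],[0,0,0]]' --dp '[[0,-0.55,0.5],[0,0,2.5],[0,0,2.5],[0,0,2.2],[0,0,1.2]]' --grip '[1,1,1,1,1]'

```text
time: 6.92
position: [0.5462, 0.1158, 0.2064]
tool_rot: [179.7, 0.1, -70.6]
ft_force: [-0.3, 0.7, -0.6]
width: 0.0856
```

play_rows --rot '[[0,0,0],[0,0,0],[0,0,0]]' --dp '[[0,0,0],[0,0,0],[0,0,0]]' --grip '[1,1,1]'

```text
time: 7.17
position: [0.5484, 0.1162, 0.2117]
tool_rot: [-179.8, -0.0, -70.6]
ft_force: [0.7, -0.6, -0.5]
width: 0.0854
```

```bash
python3 w.py 4
```

```text
[0.54857841 0.11616802 0.21202943] [-1.79787781e+02 -5.38859238e-02 -7.05910380e+01] [-0.07871445  0.76124605 -0.4185724 ]
lid_top 0.82 [270.4 329.2] [0.482 0.081 0.107]
dish 0.83 [386.1 237.4] [0.549 0.004 0.047]
turntable 0.59 [343.2 183.9] [0.577 0.052 0.04 ]
```

View pics/w4.png

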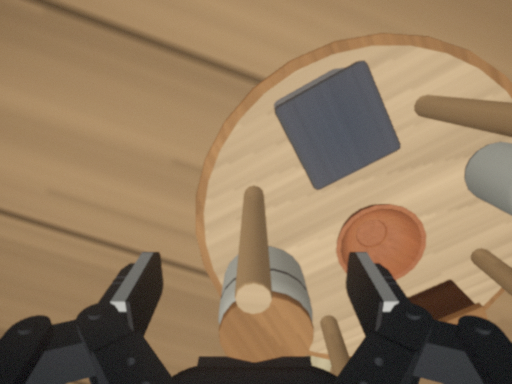

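Run:
```python
from h import *
c,_=wfc('wrist');T=np.load('wT4.npy'); print(atz(c,T,(253,297),.17))
```

```text
[0.54708218 0.11641197 0.17      ]
```

play_rows --rot '[[0,0,0],[0,0,0],[0,0,0],[0,0,0],[0,0,0]]' --dp '[[-0.05,0.1,0.3],[0,0,0],[0,0,0],[0,0,0],[0,0,0]]' --grip '[0,0,0,0,0]' --newtons 50

```text
time: 7.78
position: [0.5465, 0.1162, 0.2069]
tool_rot: [180.0, -0.0, -70.6]
ft_force: [0.2, -0.5, 0.1]
width: 0.0258
```

play_rows --rot '[[0,0,0],[0,0,0],[0,0,0],[0,0,0],[0,0,0]]' --dp '[[0,0,0],[0,0,0],[0,0,0],[0,0,0],[0,0,0]]' --grip '[0,0,0,0,0]'

```text
time: 8.2
position: [0.5466, 0.116, 0.207]
tool_rot: [-180.0, -0.0, -70.6]
ft_force: [0.1, -2.4, 1.3]
width: 0.0147
```

play_rows --rot '[[0,0,0],[0,0,0],[0,0,0]]' --dp '[[0,0,0],[0,0,0],[0,0,0]]' --grip '[0,0,0]'

```text
time: 8.45
position: [0.5466, 0.116, 0.207]
tool_rot: [-180.0, -0.0, -70.6]
ft_force: [0.2, -3.4, 2.1]
width: 0.0148
```

play_rows --rot '[[0,0,-1],[0,0,-2],[0,0,-2],[0,0,-2],[0,0,-2]]' --dp '[[-0.05,0.17,0],[-0.09,0.34,0],[-0.09,0.34,0],[-0.09,0.34,0],[-0.09,0.34,0]]' --grip '[0,0,0,0,0]'

```text
time: 8.87
position: [0.5309, 0.114, 0.207]
tool_rot: [-180.0, -0.0, -61.4]
ft_force: [1.3, -2.0, 1.3]
width: 0.0149
```

play_rows --rot '[[0,0,-3],[0,0,-3],[0,0,-3],[0,0,-3],[0,0,-3]]' --dp '[[-0.13,0.51,0],[-0.13,0.51,0],[-0.13,0.51,0],[-0.13,0.51,0],[-0.13,0.51,0]]' --grip '[0,0,0,0,0]'

```text
time: 9.28
position: [0.506, 0.1054, 0.207]
tool_rot: [-179.9, 0.0, -46.4]
ft_force: [0.2, -0.4, -0.0]
width: 0.0148
```

play_rows --rot '[[0,0,-3],[0,0,-3],[0,0,-3],[0,0,-3],[0,0,-3]]' --dp '[[-0.13,0.51,0],[-0.13,0.51,0],[-0.13,0.51,0],[-0.13,0.51,0],[-0.13,0.51,0]]' --grip '[0,0,0,0,0]'

```text
time: 9.7
position: [0.4843, 0.0907, 0.207]
tool_rot: [-179.9, 0.1, -31.4]
ft_force: [-1.4, 0.7, 0.1]
width: 0.0146
```

play_rows --rot '[[0,0,-3],[0,0,-3],[0,0,-3],[0,0,-1.5],[0,0,0]]' --dp '[[-0.13,0.51,0],[-0.13,0.51,0],[-0.13,0.51,0],[-0.06,0.26,0],[0,0,0]]' --grip '[0,0,0,0,0]'

```text
time: 10.12
position: [0.4715, 0.0768, 0.207]
tool_rot: [-179.9, 0.1, -21.0]
ft_force: [-2.7, 2.7, 2.0]
width: 0.0148
```

play_rows --rot '[[0,0,0],[0,0,0]]' --dp '[[0,0,0],[0,0,0]]' --grip '[0,0]'

```text
time: 10.28
position: [0.4718, 0.0772, 0.207]
tool_rot: [-179.9, 0.1, -21.1]
ft_force: [-5.2, 2.4, 4.4]
width: 0.0148
```

```bash
python3 w.py 5; python3 disc.py 5 .457 .004
python3 - <<'E'
from h import *
for n in ['scene','top']:
    p,d=viewer.capture(n); cv2.imwrite(f'pics/{n}1.png',p); np.save(f'{n}1.npy',d)
    a=p[120:290,190:360] if n=='scene' else p[130:260,200:330]
    cv2.imwrite(f'pics/{n}1z.png',cv2.resize(a,None,fx=600/a.shape[0],fy=600/a.shape[0],interpolation=cv2.INTER_CUBIC))
E
```

```text
[0.47176862 0.07717221 0.20696848] [-1.79937575e+02  1.40538018e-01 -2.10681226e+01] [-5.7473915   2.61235002  3.86808442]
lid_top 0.89 [256.2 337.4] [0.446 0.007 0.11 ]
dish 0.63 [382.2 243.5] [0.552 0.002 0.046]
turntable 0.58 [374.8 172. ] [0.563 0.06  0.04 ]
rim 629 free (array([0.55117454, 0.01780656, 0.14224162]), np.float64(0.00043539281712288877)) fixed (array([0.55158726, 0.01476519]), np.float64(0.0015141853034479347)) disc z 0.03981938064983749
lid z 0.10911292063440574 1998 free (array([0.44442922, 0.00577234, 0.01833111]), np.float64(0.0024048090952208103)) fixed (array([ 0.46456562, -0.00619994]), np.float64(0.011352295573402294))
peg [251.2 291.8] 3443 [0.4725 0.0821 0.17  ] 0.16973426407850878
peg [323.3 299.1] 149 [0.4977 0.0688 0.17  ] 0.1778606437366941
```

View pics/w5.png

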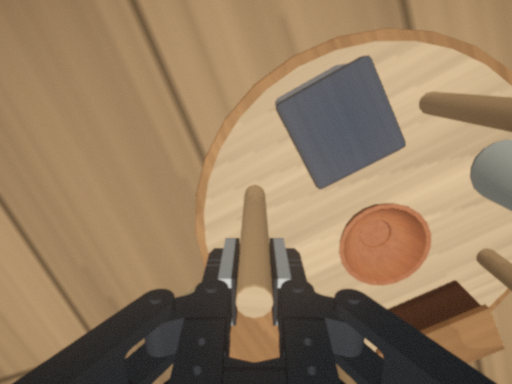

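View pics/top1z.png

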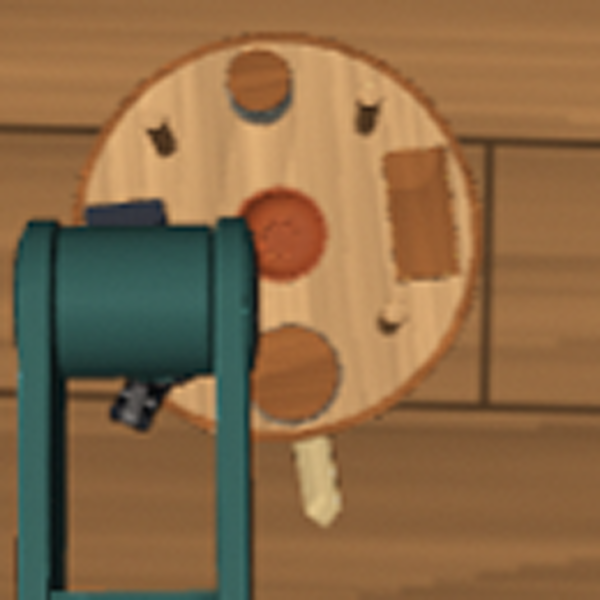

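View pics/scene1z.png

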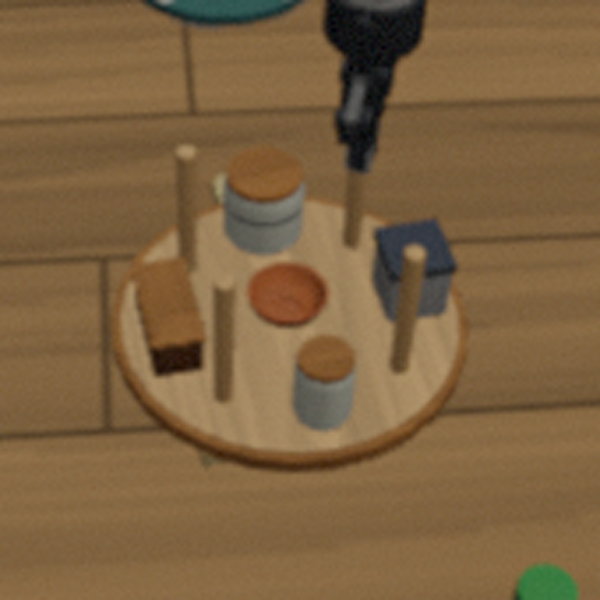

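```bash
cat > top.py <<'E'
from m import *
k=sys.argv[1]; k0='0'
c,T=wfc('top')
def rim(k):
    p=cv2.imread(f'pics/top{k}.png'); g=cv2.cvtColor(p,cv2.COLOR_BGR2GRAY).astype(float)
    W=cloud(c,T,np.load(f'top{k}.npy')); return p,W
# axis from first picture: rim where radial depth step disc->table, robust
p,W=rim('0'); z=W[...,2]; C=np.array([.553,.014])
for it in range(3):
    P=[]
    for a in np.radians(np.arange(0,360,3)):
        rs=np.arange(.125,.165,.0005); q=proj(c,T,np.c_[C[0]+rs*np.cos(a),C[1]+rs*np.sin(a),np.full(len(rs),.04)]).astype(np.float32)
        zz=cv2.remap(z.astype(np.float32),q[:,0],q[:,1],cv2.INTER_LINEAR)
        i=np.argmax(zz<.02)
        if zz[i]<.02 and (zz[:i]<.05).all() and i>5: P.append([C[0]+rs[i]*np.cos(a),C[1]+rs[i]*np.sin(a)])
    P=np.array(P); s,e=fitc(P); C=s[:2]
print('axis',s,e,len(P))
# pointer by colour
hsv=cv2.cvtColor(p,cv2.COLOR_BGR2HSV).astype(int)
x,y=W[...,0],W[...,1]; r=np.hypot(x-C[0],y-C[1]); sel=(r>.152)&(r<.22)&(x<.45)&(abs(y)<.12)&(hsv[...,1]<100)&(hsv[...,2]>150)
q=np.argwhere(sel)[:,::-1]; 
w=np.array([atz(c,T,a,.016)[:2] for a in q]); m=w.mean(0); d=m-C; print('ptr',len(q),m,np.degrees(np.arctan2(d[1],d[0]))%360, 'PCA',cv2.fitLine(w.astype(np.float32),cv2.DIST_HUBER,0,.01,.01).ravel())
# lid by circle edges in current picture
p,W=rim(k); x,y,z=W[...,0],W[...,1],W[...,2]
g=cv2.GaussianBlur(p,(3,3),0).astype(np.float32); hs=p.astype(float)
# lid: depth > .09, z<.13
L=np.array([C[0]-.098,C[1]-.02]) if k!='0' else np.array([.474,.077])
for it in range(4):
    P=[]
    for a in np.radians(np.arange(0,360,4)):
        rs=np.arange(.02,.045,.0005); q=proj(c,T,np.c_[L[0]+rs*np.cos(a),L[1]+rs*np.sin(a),np.full(len(rs),.11)]).astype(np.float32)
        zz=cv2.remap(z.astype(np.float32),q[:,0],q[:,1],cv2.INTER_LINEAR)
        if np.nanmax(zz)>.135: continue
        i=np.argmax(zz<.075)
        if zz[i]<.075 and i>5: P.append([L[0]+rs[i]*np.cos(a),L[1]+rs[i]*np.sin(a)])
    P=np.array(P); s,e=fitc(P,.033); s2,e2=fitc(P); L=s[:2]
d=L-C; print('lid',L,s2,e,len(P),'r',np.hypot(*d),'deg',np.degrees(np.arctan2(d[1],d[0]))%360)
E
python3 top.py 0; python3 top.py 1|tail -1
```

```text
axis [0.55018553 0.01294132 0.14366541] 0.0010694257217015882 80
ptr 63 [ 0.37819625 -0.02252196] 191.65080141016878 PCA [ 0.9801226   0.19839278  0.37819624 -0.02252196]
lid [0.47393574 0.07592944] [0.47394811 0.07595473 0.0342213 ] 0.0014202352411442976 90 r 0.09890164009269226 deg 140.4407024012097
lid [ 0.45086692 -0.00145081] [ 0.45085115 -0.00089945  0.03354307] 0.0016484547577801077 59 r 0.10035597133912241 deg 188.2452609069046
```

play_rows --rot '[[0,0,-1.25],[0,0,-1.25],[0,0,-1.2],[0,0,0],[0,0,0]]' --dp '[[-0.09,0.2,0],[-0.09,0.2,0],[-0.09,0.2,0],[0,0,0],[0,0,0]]' --grip '[0,0,0,0,0]'

```text
time: 11.0
position: [0.4677, 0.0717, 0.207]
tool_rot: [-180.0, 0.0, -17.4]
ft_force: [-3.3, 1.8, 3.1]
width: 0.0147
```

```bash
python3 w.py 6;  python3 - <<'E'
from h import *
for n in ['scene','top']:
    p,d=viewer.capture(n); cv2.imwrite(f'pics/{n}2.png',p); np.save(f'{n}2.npy',d)
    a=p[120:290,190:360] if n=='scene' else p[130:260,200:330]
    cv2.imwrite(f'pics/{n}2z.png',cv2.resize(a,None,fx=600/a.shape[0],fy=600/a.shape[0],interpolation=cv2.INTER_CUBIC))
E
python3 top.py 2
cat > scn.py <<'E'
from m import *
# crock angle from the three free pegs + lid, scene camera; compare picture 0 and k
c,T=wfc('scene'); C=np.array([.5566,.0120])
for k in sys.argv[1:]:
    W=cloud(c,T,np.load(f'scene{k}.npy')); z=W[...,2]; r=np.hypot(W[...,0]-C[0],W[...,1]-C[1])
    l=(z>(.104 if k!='0' else .117))&(z<(.116 if k!='0' else .13))&(abs(r-.1)<.04)&(W[...,0]<.53)
    n,lab,st,ce=cv2.connectedComponentsWithStats(l.astype(np.uint8)); i=1+np.argmax(st[1:,4]); l=lab==i
    m=W[l].mean(0); d=m[:2]-C; print(k,'lid',st[i,4],m,np.degrees(np.arctan2(d[1],d[0]))%360)
    t=(z>.155)&(z<.18)&(r<.13); n,lab,st,ce=cv2.connectedComponentsWithStats(t.astype(np.uint8))
    for j in range(1,n):
        P=atz(c,T,ce[j],.166)[:2]-C; print('  peg',st[j,4],np.hypot(*P),np.degrees(np.arctan2(P[1],P[0]))%360)
E
python3 scn.py 0 1 2
```

```text
[0.46770672 0.07175555 0.20698073] [-1.79977103e+02  3.84983967e-02 -1.73994263e+01] [-3.25210126  2.76597913  4.18283169]
lid_top 0.93 [257.5 339.7] [ 0.447 -0.002  0.109]
dish 0.98 [382.8 240.7] [0.555 0.003 0.044]
turntable 0.68 [374.1 171.9] [0.56  0.06  0.039]
turntable 0.6 [375.4 173.1] [0.56  0.059 0.04 ]
axis [0.55018553 0.01294132 0.14366541] 0.0010694257217015882 80
ptr 63 [ 0.37819625 -0.02252196] 191.65080141016878 PCA [ 0.9801226   0.19839278  0.37819624 -0.02252196]
lid [ 0.45226277 -0.00736735] [ 0.45227741 -0.00679523  0.03355998] 0.0011255330161394285 59 r 0.10000654540459733 deg 191.71674203877802
0 lid 288 [0.47874849 0.07728874 0.12314592] 140.0157390828171
  peg 36 0.10085399402802354 184.29001004975805
  peg 39 0.09985152612500268 95.52264116478798
  peg 43 0.09989131923116625 273.8262540986362
  peg 45 0.09821497166991304 4.326139731756298
1 lid 278 [ 0.45633415 -0.00133069  0.10975497] 187.57325518038962
  peg 3 0.11909900839618233 139.77526260643208
  peg 24 0.08466587557847907 137.22156537377262
  peg 35 0.10006351139888127 232.50750540011427
  peg 45 0.09898171728979338 53.199333660075666
  peg 45 0.09862773995527485 322.381962950905
2 lid 275 [ 0.45733972 -0.0079674   0.10966551] 191.37394002609105
  peg 2 0.10857027098830382 141.53846802667533
  peg 20 0.08127157959641357 141.45995034060059
  peg 1 0.09422431785073508 138.3460032674656
  peg 40 0.10030143325129565 236.10674094020752
  peg 45 0.09924518107894124 57.434418479872754
  peg 45 0.09787299535799325 326.9133504967079
```

View pics/top2z.png

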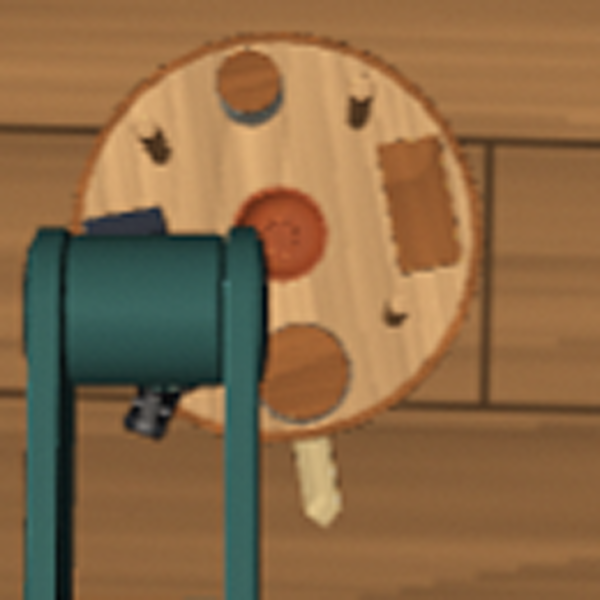

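play_rows --rot '[[0,0,0],[0,0,0],[0,0,0],[0,0,0],[0,0,0]]' --dp '[[0,0,0],[0,0,0],[0,0,0],[0,0,0],[0,0,0]]' --grip '[0,0,0,0,0]'

```text
time: 11.72
position: [0.4677, 0.0718, 0.207]
tool_rot: [-180.0, 0.0, -17.4]
ft_force: [-4.6, 3.0, 3.5]
width: 0.0148
```

```bash
python3 - <<'E'
from h import *
o=monitor.get_obs(); print(o['time'],o['position'],o['tool_rot'],o['ft_force'],o['width'])
p,d=viewer.capture('top'); cv2.imwrite('pics/top3.png',p); np.save('top3.npy',d)
p,d=viewer.capture('scene'); cv2.imwrite('pics/scene3.png',p); np.save('scene3.npy',d)
E
python3 top.py 3|tail -1; python3 scn.py 3
```

```text
11.7167 [0.46770149 0.07175001 0.20698753] [-1.79983015e+02  4.08229835e-02 -1.73884628e+01] [-4.5724759   2.97329435  3.45452243] 0.0147968910782647
lid [ 0.45218773 -0.00734367] [ 0.45220266 -0.00671102  0.03361036] 0.0011293731636910689 59 r 0.10007522288981274 deg 191.69473922289924
3 lid 274 [ 0.45696811 -0.00820691  0.10957713] 191.46496801625355
  peg 2 0.10488423809978453 140.3555969057225
  peg 20 0.08194925632355421 141.29293021664063
  peg 39 0.10062185508770051 235.98417766919815
  peg 45 0.09944676840813507 57.49826100358481
  peg 44 0.09776089309278749 326.6676418450889
```

View pics/scene3.png

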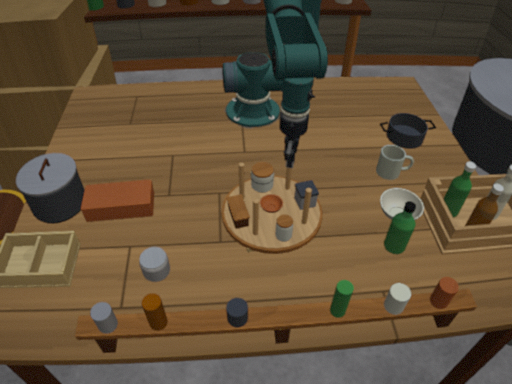

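The scene shows the crock at (263,178) in front of the pointer. The gripper is holding the peg at (290,160), the dish sits in the middle at (271,204), and the other things haven't moved. Nothing changed over the hold, so I'm handing in.

```bash
python3 -c "
from rig import workorder
print(workorder.hand_in())"
```

```text
the job is handed in; nothing more can be done
None
```

I pressed the lid fully home and turned the crock to the pointer. I handed the job in at about 12 s with the gripper still holding the peg; no verdict was reported.

- **Lid:** I pressed it with the shut fingertips until it met the hard stop at about 15 N. Its top then measured 109–110 mm above the table; home is 110 mm.
- **Turn:** I gripped a peg at 50 N and turned the table about 53° counter-clockwise along its arc.
- **Crock against pointer:** In the top view the crock stands at 191.7° and the pointer at 191.65°. The scene and wrist views put the crock at 191.3–192.0° and the wrist view puts the pointer at 191.5–192.5°. They differ from one another by up to about 1°, or 1–2 mm at the crock.
- **Stillness:** Readings over the last half second did not change, and the steady force at the wrist was about 6 N.
- **Other things:** By eye in the last pictures, the dish is still in the middle and the other things are where they were. Pressing the lid turned the table about 1.5° the other way; I measured the peg and lid again after that, before gripping.

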